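# Load a crate of turquoise stones into the sloped display stand

### The job

Push the little plywood crate of turquoise stones up the ramp of the sloped display stand, over the wedge and back against the spring pusher, and press its low end down behind the lip, so that it lies flat on the bed, held between lip and pusher, and let go. Slide it all the way: do not lift it off the ramp, and push gently - do not ram the pusher against its end stop. Leave the jar, the tray and the stone egg where they are.

Things in the scene. Friction and masses are not known exactly. Their poses are not given: they have to be found in the camera images.
- bed: Sloped white bed of the fixed display stand, 330 mm long, 96 mm wide between two aluminium side rails (8 mm thick, 26 mm high). Origin: middle of the foot of the slope, on the sliding surface; x runs up the slope (14 degrees above level), y across, z square to the surface. A teal stop insert is clamped on it by hand: a wedge with a lip, and a spring pusher; both move together.
- landing (a point): Middle of the outer edge of the level landing ahead of the slope, on its top: 155 mm long, 6 mm above the counter, same width and rails as the bed, flared at this mouth. The crate starts on it.
- lip_range (a point): Middle of where the lip can be, a point on the bed 145 mm up from the foot. The teal wedge is 50 mm long, rises to 8 mm and ends uphill in a square drop, the lip. The insert is clamped anywhere within a 40 mm range, so the lip lies up to 20 mm up or down the slope from this point; where is not reported and must be felt or seen.
- pusher_range (a point): Point on the bed 243 mm up from the foot, middle of where the face of the grey spring pusher plate can be at rest: 24 mm high, always 98 mm uphill of the lip, so a crate, its low end riding on the lip, must press it back about 4 mm before that end can drop. It takes 2 N to start and 1.5 N more per mm, and goes solid after 8 mm, where the push climbs steeply: rough handling.
- crate_center (a point): Centre of the loose plywood crate, 100 mm long (x), 90 mm wide (y), 55 mm high, about 0.5 kg, stones fixed in foam inside; 27.5 mm above its underside. x points from its low end (steel plate) to its high end, z up. It stands between the rails with 3 mm play a side. Sliding it takes 2 to 7 N, up to 15 N while its nose climbs the wedge; over 22 N on it is rough handling.
- crate_low (a point): Middle of the bottom edge of the crate's low end, which must end behind the lip, down on the bed. While the crate is pushed hard, friction at the pushing fingers and the pusher can hold this end up at lip height though it is past the lip: it must then be pressed or dragged down some 8 mm while still held uphill.
- crate_high (a point): Middle of the bottom edge of the crate's high end, which meets the pusher.
- jar_mid (a point): Centre of a closed turquoise jar with a metal cap, 54 mm across, 75 mm high, standing on the counter beside the stand. Leave it.
- tray_mid (a point): Centre of a white tray of small stones, 85 x 85 x 22 mm, on the counter beside the stand. Leave it.
- egg_mid (a point): Centre of a turquoise stone egg on a round dark wooden foot, 56 mm across, 78 mm high, on the counter beside the stand. Leave it.
Not all that is in view belongs to the job. What is meant by the part that bears crate_center is not blue or purple, and is the smaller of those in its own colour.

How it is judged:
By the outcome, as a careful person would: the job done as asked, in the order asked, and still so for the second after the job is handed in, with the robot touching nothing.
It also fails if it takes over 72 s, if anything falls off the work surface, if the arm or the gripper's body presses on something with over 40 N, if the wrist force passes 120 N, or if a joint passes its speed limit or range.

### The arm

A 6-joint arm with a two-finger parallel gripper is mounted at the origin on the work surface. World frame = base frame: x ahead of the robot, y to its left, z up, the work surface at z = 0. Lengths are in m, angles in degrees, forces in N, time in s.
With the tool pointing down it reaches from about 0.3 to 0.75 m from the base axis. Payload 8.5 kg.
Tool frame: the origin (TCP) lies at the very end of the fingers, on their centre line; the grasp point (between the pads) lies grasp_offset behind it (grasp_offset is the distance from the TCP to the grasp point, in m); x points along the fingers, z is the direction in which the jaws open and shut, and the axes are right-handed (so a half turn about x gives the same grasp; the last joint's range is limited). The gripper opens to 85 mm and grips with 20 to 120 N. Pads are 22 mm wide; open, the fingers measure 114 mm over their backs; the gripper's body (76 mm by 85 mm) begins 54 mm behind the grasp point. The pads swing forward as they close: fully open they stand 13 mm farther back than shut.
Start: joints at [57.279, 21.807, 74.336, -0, 83.858, -12.336], TCP at [0.192, 0.516, 0.231] pointing down, gripper open.
Joint ranges: [-178.18, 178.18], [-50.72, 133.34], [12.68, 142.11], [-81.47, 261.47], [9.98, 163.14], [-165.26, 165.26]. Speed limits (degrees/s): [136.94, 136.94, 180, 180, 180, 180].

### API

Orientations are given as a 3x3 rotation matrix whose columns are the frame's x, y, z axes.
In Python, from rig import observe, get_image, close_job, recognise, grasp_offset gives the robot as it stands.
- The arm moves only by the tool drive_tool, never from a script. Its argument "targets" is a list that holds one entry, the list of rows, each a list of 7 numbers: the shift along the tool's x, y, z in units of 50 mm (1.0 is 50 mm), then the turn, a rotation vector about the tool's x, y, z in rad, then the opening, from -1 (shut) to 1 (fully open), so that 0 is half open. A call has 1 to 5 rows; each row shifts and turns the commanded pose from where the row before left it, along the tool's axes as they then stand; what a row does not reach is not made up. A row lasts 1/10 s, in which the tool goes at most 50 mm and 8.59 degrees, less where a joint would pass 70% of its speed; a pose out of reach is approached as far as the arm can. A call is refused whole if a number of a shift passes 1 or a number of a turn 0.15, either way. A call with a gripper value outside its range is refused whole. The fingers move at their own pace and stop on an object; "force" is the grip in N (left out, the last holds). Time passes only in rows, so rows that do not move let the fingers close. It gives the time, the measured TCP pose, the force and the opening at its end, in the units of the state.
- observe(): the state, without advancing time (a new reading comes with each control period).
- get_image(name): name is "scene" or "top" or "wrist"; returns a dict with "image" (384x512x3 uint8, red, green, blue), "fx", "fy", "cx", "cy" (pixels), "rvec" (rotation vector, rad) and "tvec" (3), from world to camera coordinates, as OpenCV has them. Camera axes: x right, y down, z forward; pixel columns grow to the right and rows downward; lengths in m; the calibration is good to about 2 mm. A picture is of the moment at which its call begins. There is no depth.
- close_job(): hands the job in, once; it reports no verdict.
Trained networks look in a picture, given as the dict that the camera call returned (one of the last four; its "shot" number tells which), for a name from the list of things; names that differ only in an ending like _2 or _b are one class to them, and where a whole thing is asked for, a point or a joint stands for the part that bears it (a point fixed in the world has none). Each returns a list of dicts, best first, with "p" (0 to 1); they miss things now and then, are a little off and sometimes report something else, mostly with a low value. They report only what shows in the picture. A call takes as long as a camera call. They do not tell look-alikes from the thing itself.
- recognise(label, picture): "at" ([column, row] as shares, 0 to 1, of the picture: columns of its width, rows of its height, amid what is visible of it).
The state is a dict: "time_s": time; "q": joint angles; "qvel": joint speeds; "joint_efforts": joint torques, N m; "position": TCP position; "tool_rot": TCP orientation; "ft_force": force on the tool from outside, world axes, zero at the start; "wrist_torque": the same for the moment, N m; "grip_width": finger opening in m.
Only numpy, scipy, OpenCV 4.12 (cv2) and the standard library are available. Lean on these libraries where they do the work, as an engineer would, in place of code of your own. Each camera call takes 0.05 s, during which the arm holds its last target.

## Working session

There is one attempt and no reset: what is moved stays moved. The work goes in short steps, Python scripts to look and compute and a tool call to move; the robot and the scene stay as the last step left them, time stands still between calls to the robot, and variables do not carry over. Pictures are saved under pics/ and viewed, and the job is handed in when it is done.

Besides the shell and the picture viewer there is one more tool, called after ">>>" by a JSON object that holds its "op" and its "data", one argument or row to a line. drive_tool: Moves the arm, as the interface text tells. Its arguments: {"type":"object","properties":{"targets":{"type":"array"},"force":{"type":"number"}},"required":["targets"]}

```bash
mkdir -p pics; ls; python3 - <<'E'
from rig import observe,get_image,recognise,grasp_offset
import cv2,numpy as np
print(grasp_offset); s=observe(); print({k:np.round(v,3).tolist() for k,v in s.items()})
for n in ["scene","top","wrist"]:
    p=get_image(n); cv2.imwrite(f"pics/{n}0.png",p["image"][:,:,::-1])
    print(n,p["fx"],p["cx"],p["cy"],np.round(p["rvec"],4),np.round(p["tvec"],4))
    for l in ["crate_center","bed","jar_mid","tray_mid","egg_mid","landing","lip_range","crate_low","crate_high","pusher_range"]:
        try:
            r=recognise(l,p); print(l,[(round(d["p"],2),round(d["at"][0]*512),round(d["at"][1]*384)) for d in r[:4]])
        except Exception as e: print(l,e)
E
```

```text
pics
0.0187
{'time_s': 0.0, 'q': [57.279, 21.842, 74.385, 0.0, 83.858, -12.334], 'qvel': [-0.042, 0.044, -0.115, 0.056, -0.019, 0.005], 'joint_efforts': [0.001, -44.844, -23.129, -0.0, 0.004, 0.0], 'position': [0.191, 0.515, 0.231], 'tool_rot': [[-0.001, -0.937, 0.348], [-0.001, 0.348, 0.937], [-1.0, 0.0, -0.001]], 'ft_force': [0.13, -0.17, -0.085], 'wrist_torque': [0.004, 0.001, 0.002], 'grip_width': 0.085}
scene 356.3934129091043 252.61472682912412 190.9352878399085 [ 2.1351  1.0837 -0.4756] [-0.2973 -0.2742  1.2816]
crate_center [(0.9, 241, 155), (0.85, 212, 218), (0.8, 166, 169), (0.69, 134, 273)]
bed [(0.63, 298, 180)]
jar_mid [(0.75, 303, 240)]
tray_mid [(0.84, 351, 231), (0.3, 297, 182)]
egg_mid [(0.77, 258, 274)]
landing [(0.89, 288, 188)]
lip_range [(0.57, 300, 178)]
crate_low [(0.93, 163, 169), (0.75, 138, 273), (0.58, 242, 157), (0.55, 216, 219)]
crate_high [(0.86, 241, 157), (0.78, 214, 220), (0.71, 164, 171)]
pusher_range [(0.76, 300, 178)]
top 383.9014047181632 249.51718589917664 193.80833238049567 [ 2.1392 -2.1545  0.1809] [-0.047   0.5763  0.8383]
crate_center [(0.94, 290, 198), (0.87, 206, 279), (0.8, 382, 191), (0.59, 298, 305)]
bed [(0.72, 173, 188)]
jar_mid [(0.89, 236, 126)]
tray_mid [(0.68, 181, 116)]
egg_mid [(0.97, 288, 127)]
landing [(0.76, 187, 193), (0.67, 289, 200)]
lip_range [(0.64, 176, 190)]
crate_low [(0.77, 305, 308), (0.74, 291, 198), (0.74, 384, 192), (0.72, 205, 277)]
crate_high [(0.77, 205, 276), (0.73, 292, 200), (0.59, 305, 307)]
pusher_range [(0.56, 176, 188)]
wrist 287.8847436784995 258.74079479403105 185.19643162119417 [-2.3609 -1.6421 -0.256 ] [-0.5497 -0.0394  0.3798]
crate_center [(0.51, 5, 330)]
bed []
jar_mid []
tray_mid []
egg_mid []
landing []
lip_range []
crate_low [(0.6, 5, 326)]
crate_high []
pusher_range []
```

View pics/scene0.png

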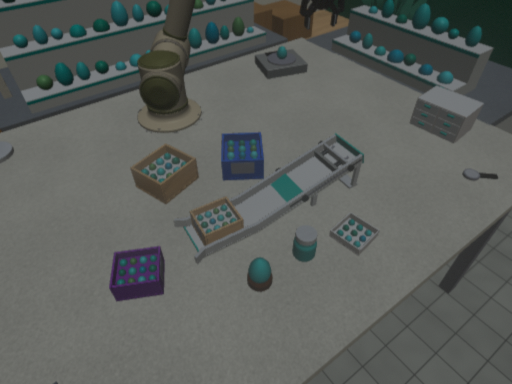

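View pics/top0.png

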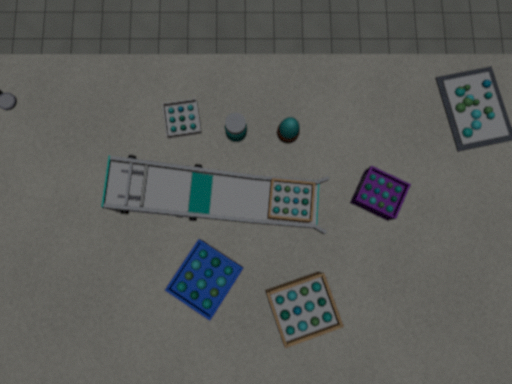

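View pics/wrist0.png

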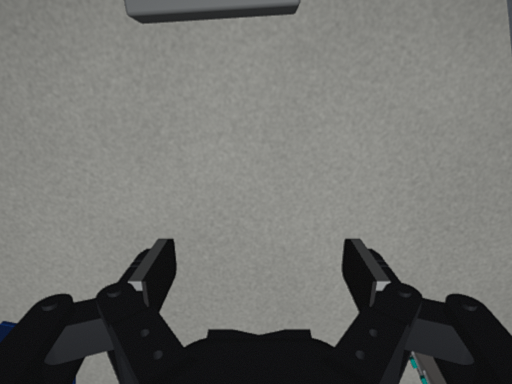

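The target candidates are:
- the natural crate on the landing, at top (290,200) / scene (216,220)
- the larger natural crate, at top (305,308) / scene (166,172)
- the blue crate, at top (205,279)
- the purple crate, at top (381,192)

I choose the smaller natural one, on the landing. Next I check it in close crops.

```bash
python3 - <<'E'
import cv2
a=cv2.imread("pics/top0.png")[145:240,95:335]; cv2.imwrite("pics/topc.png",cv2.convertScaleAbs(cv2.resize(a,(792,314),interpolation=cv2.INTER_CUBIC),alpha=1.5))
a=cv2.imread("pics/scene0.png")[130:265,170:370]; cv2.imwrite("pics/scc.png",cv2.convertScaleAbs(cv2.resize(a,(800,540),interpolation=cv2.INTER_CUBIC),alpha=1.5))
E
```

```text
(no output)
```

View pics/topc.png

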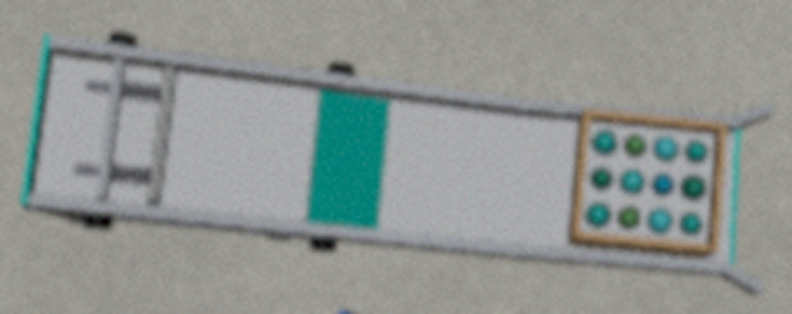

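View pics/scc.png

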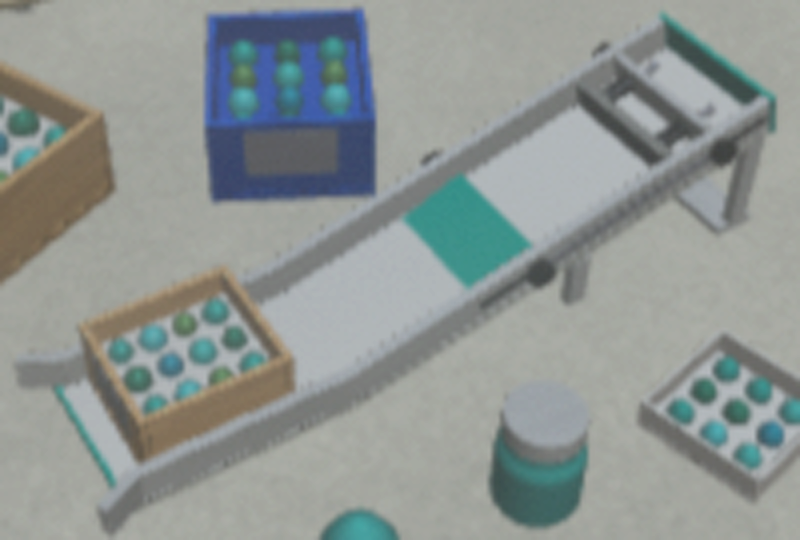

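```bash
cat > fit.py <<'E'
import numpy as np,cv2
from rig import *
from scipy.optimize import least_squares
A=np.radians(14)
def axes(psi):
    c,s=np.cos(psi),np.sin(psi)
    h=np.array([c,s,0]); y=np.array([-s,c,0])
    xb=h*np.cos(A)+np.array([0,0,np.sin(A)]); zb=-h*np.sin(A)+np.array([0,0,np.cos(A)])
    return h,y,xb,zb
def bedpt(P,x,y,z):
    h,Y,xb,zb=axes(P[2]); return np.array([P[0],P[1],0.006])+xb*x+Y*y+zb*z
def landpt(P,x,y,z):
    h,Y,xb,zb=axes(P[2]); return np.array([P[0],P[1],0.006])+h*x+Y*y+np.array([0,0,z])
def proj(pic,X):
    K=np.array([[pic["fx"],0,pic["cx"]],[0,pic["fy"],pic["cy"]],[0,0,1]])
    return cv2.projectPoints(np.array(X,float).reshape(-1,1,3),np.array(pic["rvec"],float),np.array(pic["tvec"],float),K,None)[0].reshape(-1,2)
E
cat > f1.py <<'E'
from fit import *
top=get_image("top"); sc=get_image("scene")
def T(u,v): return np.array([u/3.3+95,v/3.3+145])-.35
def S(u,v): return np.array([u/4+170,v/4+130])-.37
# h = uphill dir; y left of it.
obs=[]
def model(p):
    P=p[:3]; c=p[3]; l=p[4]; a=p[5]
    Xl=[landpt(P,-.155,y,0) for y in(-.048,.048)]
    h,Y,_,_=axes(P[2]); cc=landpt(P,c,p[6],0.055)
    ca,sa=np.cos(a),np.sin(a); H=h*ca+Y*sa; YY=Y*ca-h*sa
    Xc=[cc+H*dx+YY*dy for dx,dy in((.05,-.045),(-.05,-.045),(-.05,.045),(.05,.045))]
    Xw=[bedpt(P,l-.05,-.048,0),bedpt(P,l-.05,.048,0),bedpt(P,l,-.048,.008),bedpt(P,l,.048,.008)]
    return Xl+Xc+Xw
ot=[T(739,128),T(734,265),T(585,112),T(728,126),T(714,252),T(571,240),T(388,98),T(378,228),T(321,90),T(309,220)]
os_=[S(110,485),S(58,388),S(293,358),S(143,420),S(80,328),S(225,268),S(468,288),S(405,215),S(530,243),S(462,175)]
def res(p):
    X=model(p); return np.r_[(proj(top,X)-ot).ravel(),(proj(sc,X)-os_).ravel()]
def resAll(p): return res(p)
# top-cam image: find uphill dir by backprojection guess
best=None
for psi in np.radians(range(0,360,30)):
  for x in(.3,.5):
    r=least_squares(res,[x,.2,psi,-.09,.145,0,0],loss="soft_l1")
    if best is None or r.cost<best.cost: best=r
p=best.x; print(best.cost,np.round(p,4),np.degrees(p[2]),np.degrees(p[5]))
print(np.round(res(p).reshape(-1,2),1).tolist())
P=p[:3]
print("mouth",landpt(P,-.155,0,0),"crate",landpt(P,p[3],p[6],.0275),"lip",bedpt(P,p[4],0,0),"pusher",bedpt(P,p[4]+.098,0,0))
np.save("P.npy",p)
for n,pic in(("jar",top),("egg",top),("tray",top)):
    uv=recognise(n+"_mid",pic)[0]["at"]; u=np.array([uv[0]*512,uv[1]*384])
    R=cv2.Rodrigues(np.array(pic["rvec"]))[0]; t=np.array(pic["tvec"])
    d=R.T@np.array([(u[0]-pic["cx"])/pic["fx"],(u[1]-pic["cy"])/pic["fy"],1]); C=-R.T@t
    print(n,C+d*((.035-C[2])/d[2]))
E
python3 f1.py
```

```text
25.387298898184582 [ 5.6700e-01 -6.1000e-02  1.4774e+00 -8.4600e-02  1.5350e-01 -1.4400e-02
 -1.0000e-03] 84.64776337101232 -0.8225985015846717
[[0.4, 2.5], [-0.4, 0.6], [-0.8, -0.9], [-0.4, -0.7], [0.9, 0.4], [-0.2, -0.4], [0.6, 0.4], [-0.5, 1.5], [0.1, -0.7], [-0.9, 1.3], [2.4, 3.7], [-0.4, 0.9], [0.2, -0.5], [-1.2, 0.9], [-0.7, -1.4], [0.1, -1.2], [3.5, 4.4], [-1.0, 0.6], [3.5, 3.4], [-0.7, -0.8]]
mouth [ 0.55253193 -0.21529261  0.006     ] crate [ 0.56007597 -0.1452692   0.0335    ] lip [0.58088706 0.08736608 0.04314589] pusher [0.5897568  0.18204048 0.06685424]
jar [ 0.74458973 -0.0238763   0.035     ]Traceback (most recent call last):
  File "f1.py", line 32, in <module>
    uv=recognise(n+"_mid",pic)[0]["at"]; u=np.array([uv[0]*512,uv[1]*384])
       ~~~~~~~~~~~~~~~~~~~~~~~^^^
IndexError: list index out of range
```

```bash
python3 - <<'E'
s=open("f1.py").read()
s=s.replace("def res(p):\n    X=model(p); return np.r_[(proj(top,X)-ot).ravel(),(proj(sc,X)-os_).ravel()]","""kt=[1,2,3,4,5,6,7,8,9]; ks=[1,2,3,4,5,7,9]
ot=np.array(ot)[kt]; os_=np.array(os_)[ks]
def res(p):
    X=np.array(model(p)); return np.r_[(proj(top,X[kt])-ot).ravel(),(proj(sc,X[ks])-os_).ravel()]""")
s=s[:s.index("for n,pic")]
s+="""
im=cv2.convertScaleAbs(cv2.resize(top['image'][:,:,::-1][145:240,95:335],(792,314),interpolation=cv2.INTER_CUBIC),alpha=1.5)
for y in(-.048,.048,-.056,.056):
    z=0 if abs(y)<.05 else .026
    L=[landpt(P,-.155,y,z),landpt(P,0,y,z),bedpt(P,.33,y,z)]
    q=(proj(top,L)-[95,145]+.35)*3.3
    cv2.polylines(im,[q.astype(np.int32)],False,(0,0,255) if z==0 else (255,0,0))
q=(proj(top,model(p)[2:])-[95,145]+.35)*3.3
for a in q: cv2.circle(im,tuple(int(v) for v in a),3,(0,255,255),1)
cv2.imwrite("pics/fit1.png",im)
"""
open("f1.py","w").write(s)
E
python3 f1.py
```

```text
7.131727871455307 [ 5.6830e-01 -6.0900e-02  7.7579e+00 -8.4800e-02  1.5360e-01 -1.1700e-02
  1.0000e-04] 444.4937166294345 -0.6685516388678917
[[-0.5, 0.2], [-0.8, -0.9], [-0.4, -0.7], [0.9, 0.4], [-0.2, -0.4], [0.7, -0.3], [-0.6, 0.8], [0.1, -1.5], [-1.0, 0.5], [-0.2, 1.1], [0.2, -0.5], [-1.2, 0.9], [-0.7, -1.4], [0.1, -1.2], [-0.6, 0.9], [-0.2, -0.5]]
mouth [ 0.55347016 -0.21518785  0.006     ] crate [ 0.56007597 -0.1452692   0.0335    ] lip [0.58264384 0.08744456 0.04315868] pusher [0.5917681  0.18209477 0.06686703]
```

View pics/fit1.png

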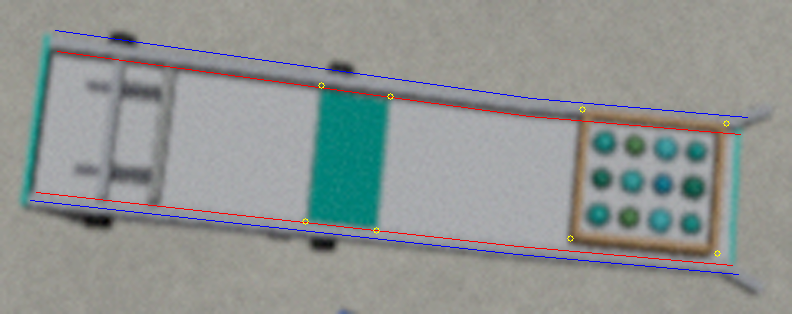

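```bash
cat > plan.py <<'E'
from fit import *
from scipy.spatial.transform import Rotation as Ro
p=np.load("P.npy"); P=p[:3]
def goalR(pitch): # pitch rad of tool relative to level, x=-z of slope
    h,Y,_,_=axes(P[2]); hz=h*np.cos(pitch)+np.array([0,0,np.sin(pitch)]); z=-h*np.sin(pitch)+np.array([0,0,np.cos(pitch)])
    return np.column_stack([-z,hz,-Y])
def plan(goal,R1,n):
    s=observe(); X=np.array(s["position"]); R=np.array(s["tool_rot"])
    rv=Ro.from_matrix(R.T@R1).as_rotvec()
    print("rotvec",rv.round(3),"dist",goal-X)
    for i in range(n):
        d=R.T@((goal-X)/(n-i)); print((d/.05).round(3).tolist(),(rv/n).round(4).tolist())
        X=X+R@d; R=R@Ro.from_rotvec(rv/n).as_matrix()
def where(pitch=0):
    s=observe(); X=np.array(s["position"]); h,Y,xb,zb=axes(P[2])
    d=X-np.array([P[0],P[1],.006]); R=np.array(s["tool_rot"]); f=np.array(s["ft_force"])
    print("t",s["time_s"],"land(s,y,z)mm",(1e3*np.array([d@h,d@Y,d[2]])).round(1),"bed",(1e3*np.array([d@xb,d@Y,d@zb])).round(1),"F(bed)",np.array([f@xb,f@Y,f@zb]).round(2),"rotdeg",np.degrees(Ro.from_matrix(R.T@goalR(pitch)).as_rotvec()).round(2),s["grip_width"])
E
python3 -c "
from plan import *
plan(landpt(P,-.172,0,.17),goalR(0),20)"
```

```text
rotvec [ 1.311 -0.    -0.   ] dist [ 0.36027607 -0.74764015 -0.05532005]
[0.055, -0.598, -0.575] [0.0656, -0.0, -0.0]
[0.055, -0.635, -0.535] [0.0656, -0.0, -0.0]
[0.055, -0.668, -0.492] [0.0656, -0.0, -0.0]
[0.055, -0.699, -0.447] [0.0656, -0.0, -0.0]
[0.055, -0.727, -0.401] [0.0656, -0.0, -0.0]
[0.055, -0.752, -0.352] [0.0656, -0.0, -0.0]
[0.055, -0.773, -0.302] [0.0656, -0.0, -0.0]
[0.055, -0.791, -0.251] [0.0656, -0.0, -0.0]
[0.055, -0.806, -0.198] [0.0656, -0.0, -0.0]
[0.055, -0.817, -0.145] [0.0656, -0.0, -0.0]
[0.055, -0.825, -0.091] [0.0656, -0.0, -0.0]
[0.055, -0.829, -0.037] [0.0656, -0.0, -0.0]
[0.055, -0.83, 0.017] [0.0656, -0.0, -0.0]
[0.055, -0.827, 0.072] [0.0656, -0.0, -0.0]
[0.055, -0.82, 0.126] [0.0656, -0.0, -0.0]
[0.055, -0.81, 0.179] [0.0656, -0.0, -0.0]
[0.055, -0.797, 0.232] [0.0656, -0.0, -0.0]
[0.055, -0.78, 0.283] [0.0656, -0.0, -0.0]
[0.055, -0.76, 0.334] [0.0656, -0.0, -0.0]
[0.055, -0.736, 0.383] [0.0656, -0.0, -0.0]
```

>>> {"op": "drive_tool", "data": {
  "targets": [
    [[0.05, -0.6, -0.57, 0.066, 0, 0, 0], [0.05, -0.63, -0.53, 0.066, 0, 0, 0], [0.05, -0.67, -0.49, 0.066, 0, 0, 0], [0.05, -0.7, -0.45, 0.066, 0, 0, 0], [0.05, -0.73, -0.4, 0.066, 0, 0, 0]]
  ],
  "force": 20
}}

```text
time_s: 2.45
position: [0.2822, 0.3275, 0.2189]
tool_rot: [[0.0, -0.772, 0.635], [0.0, 0.635, 0.772], [-1.0, -0.0, 0.0]]
ft_force: [0.8, 0.2, 0.5]
grip_width: 0.0428
```

>>> {"op": "drive_tool", "data": {
  "targets": [
    [[0.05, -0.75, -0.35, 0.066, 0, 0, 0], [0.05, -0.77, -0.3, 0.066, 0, 0, 0], [0.05, -0.79, -0.25, 0.066, 0, 0, 0], [0.05, -0.8, -0.2, 0.066, 0, 0, 0], [0.05, -0.82, -0.15, 0.066, 0, 0, 0]]
  ]
}}

```text
time_s: 2.95
position: [0.3714, 0.1405, 0.2065]
tool_rot: [[0.001, -0.525, 0.851], [0.0, 0.851, 0.525], [-1.0, -0.0, 0.001]]
ft_force: [0.6, 1.6, -0.2]
grip_width: 0.0425
```

>>> {"op": "drive_tool", "data": {
  "targets": [
    [[0.05, -0.82, -0.09, 0.066, 0, 0, 0], [0.05, -0.83, -0.04, 0.066, 0, 0, 0], [0.05, -0.83, 0.02, 0.066, 0, 0, 0], [0.05, -0.83, 0.07, 0.066, 0, 0, 0], [0.05, -0.82, 0.13, 0.066, 0, 0, 0]]
  ]
}}

```text
time_s: 3.45
position: [0.4606, -0.0471, 0.1939]
tool_rot: [[0.0, -0.22, 0.975], [-0.0, 0.975, 0.22], [-1.0, -0.0, 0.0]]
ft_force: [0.8, 1.3, 0.5]
grip_width: 0.0428
```

```bash
python3 -c "
from plan import *
where();plan(landpt(P,-.172,0,.17),goalR(0),5)"
```

```text
t 3.45 land(s,y,z)mm [  3.4 108.5 187.9] bed [ 48.8 108.5 181.5] F(bed) [ 1.42 -0.65  0.16] rotdeg [1.822e+01 2.000e-02 1.000e-02] 0.04282722547727455
rotvec [0.318 0.    0.   ] dist [ 0.09121517 -0.18502502 -0.01787179]
[0.072, -0.802, 0.193] [0.0636, 0.0001, 0.0]
[0.072, -0.788, 0.244] [0.0636, 0.0001, 0.0]
[0.072, -0.771, 0.293] [0.0636, 0.0001, 0.0]
[0.072, -0.751, 0.342] [0.0636, 0.0001, 0.0]
[0.072, -0.728, 0.389] [0.0636, 0.0001, 0.0]
```

>>> {"op": "drive_tool", "data": {
  "targets": [
    [[0.06, -0.81, 0.18, 0.065, 0, 0, 0], [0.06, -0.8, 0.24, 0.065, 0, 0, 0], [0.06, -0.78, 0.29, 0.065, 0, 0, 0], [0.06, -0.76, 0.34, 0.065, 0, 0, 0], [0.06, -0.74, 0.38, 0.065, 0, 0, 0]]
  ]
}}

```text
time_s: 3.95
position: [0.5507, -0.2345, 0.1787]
tool_rot: [[0.0, 0.103, 0.995], [-0.0, 0.995, -0.103], [-1.0, -0.0, 0.0]]
ft_force: [0.5, 0.8, 0.1]
grip_width: 0.0426
```

>>> {"op": "drive_tool", "data": {
  "targets": [
    [[0, 0, 0, 0, 0, 0, 0], [0, 0, 0, 0, 0, 0, 0]]
  ]
}}

```text
time_s: 4.15
position: [0.55, -0.2333, 0.1782]
tool_rot: [[-0.001, 0.1, 0.995], [0.001, 0.995, -0.1], [-1.0, 0.001, -0.001]]
ft_force: [-0.7, 0.1, 0.4]
grip_width: 0.0423
```

```bash
python3 -c "
from plan import *
where();plan(landpt(P,-.168,0,.022),goalR(0),5)
im=get_image('wrist');cv2.imwrite('pics/w1.png',cv2.convertScaleAbs(im['image'][:,:,::-1],alpha=1.4))
im=get_image('scene');cv2.imwrite('pics/s1.png',cv2.convertScaleAbs(cv2.resize(im['image'][:,:,::-1][90:290,100:400],(780,520)),alpha=1.4))"
```

```text
t 4.15 land(s,y,z)mm [-173.4    1.7  172.2] bed [-126.5    1.7  209.1] F(bed) [0.16 0.73 0.34] rotdeg [-0.26 -0.05 -0.04] 0.04231388469815967
rotvec [-0.005 -0.001 -0.001] dist [ 0.00221802  0.00516314 -0.15024534]
[0.601, 0.021, 0.007] [-0.0009, -0.0002, -0.0001]
[0.601, 0.021, 0.007] [-0.0009, -0.0002, -0.0001]
[0.601, 0.021, 0.007] [-0.0009, -0.0002, -0.0001]
[0.601, 0.021, 0.007] [-0.0009, -0.0002, -0.0001]
[0.601, 0.021, 0.007] [-0.0009, -0.0002, -0.0001]
```

View pics/w1.png

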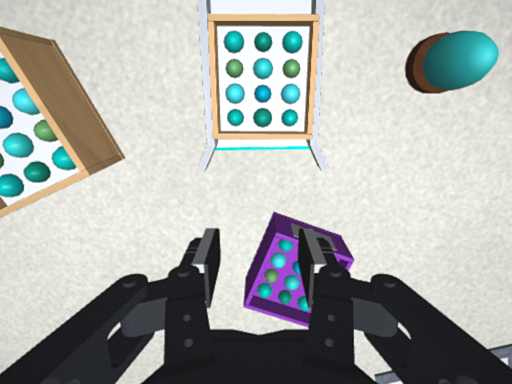

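View pics/s1.png

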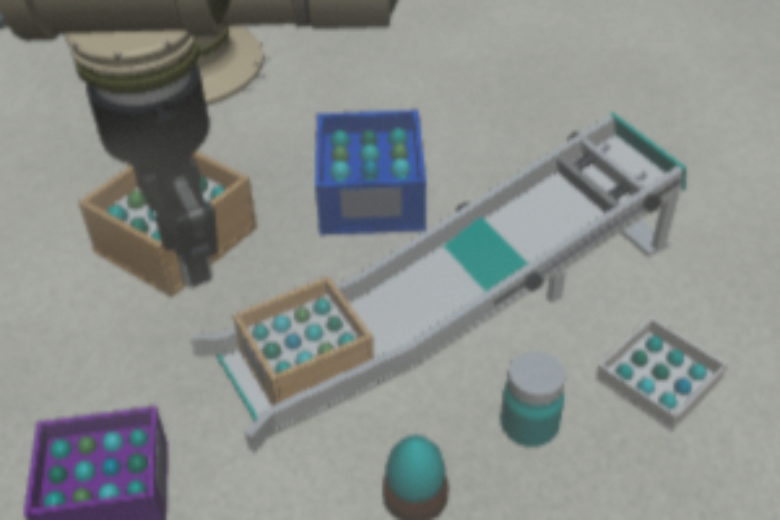

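```bash
python3 - <<'E'
from plan import *
import scipy
def back(pic,u,z):
    R=cv2.Rodrigues(np.array(pic["rvec"]))[0]; t=np.array(pic["tvec"])
    d=R.T@np.array([(u[0]-pic["cx"])/pic["fx"],(u[1]-pic["cy"])/pic["fy"],1]); C=-R.T@t
    return C+d*((z-C[2])/d[2])
top=get_image("top"); w=get_image("wrist")
h,Y,_,_=axes(P[2])
def L(X): d=X-np.array([P[0],P[1],.006]); return (1e3*np.array([d@h,d@Y])).round(1)
for u in((371,167),(409,182),(390,218),(352,199)): print("purple top",L(back(top,u,.055)))
for u in((215,149),(311,148)): print("mouth edge",L(back(w,u,.006)))
for u in((215,137),(312,137)): print("low top",L(back(w,u,.061)))
for u in((208,16),(319,17)): print("high top",L(back(w,u,.061)))
E
```

```text
purple top [-263.5  -92.7]
purple top [-352.2  -65.4]
purple top [-311.1   21.6]
purple top [-223.1  -14.1]
mouth edge [-152.9   50.8]
mouth edge [-152.   -55.3]
low top [-131.7   41.7]
low top [-131.8  -45.7]
high top [-35.3  42.6]
high top [-36.2 -46.1]
```

>>> {"op": "drive_tool", "data": {
  "targets": [
    [[0.6, 0.03, 0.01, 0, 0, 0, 0], [0.6, 0.03, 0.01, 0, 0, 0, 0], [0.6, 0.03, 0.01, 0, 0, 0, 0], [0.6, 0.03, 0.01, 0, 0, 0, 0], [0.5, 0.03, 0.01, 0, 0, 0, 0]]
  ]
}}

```text
time_s: 4.85
position: [0.5531, -0.2246, 0.0329]
tool_rot: [[-0.0, 0.099, 0.995], [0.0, 0.995, -0.099], [-1.0, 0.0, -0.0]]
ft_force: [0.6, 0.0, -0.4]
grip_width: 0.0431
```

>>> {"op": "drive_tool", "data": {
  "targets": [
    [[0.06, 0.0, 0, 0, 0, 0, 0], [0, 0.06, 0, 0, 0, 0, 0], [0, 0.06, 0, 0, 0, 0, 0]]
  ]
}}

```text
time_s: 5.15
position: [0.5547, -0.2197, 0.0325]
tool_rot: [[0.002, 0.1, 0.995], [-0.001, 0.995, -0.1], [-1.0, -0.001, 0.002]]
ft_force: [0.5, -0.1, -0.4]
grip_width: 0.0429
```

```bash
python3 -c "
from plan import *
where()
im=get_image('wrist');cv2.imwrite('pics/w2.png',cv2.convertScaleAbs(im['image'][:,:,::-1],alpha=1.2))
im=get_image('scene');cv2.imwrite('pics/s2.png',cv2.convertScaleAbs(cv2.resize(im['image'][:,:,::-1][130:265,170:370],(800,540)),alpha=1.4))"
```

```text
t 5.15 land(s,y,z)mm [-159.3   -1.6   26.5] bed [-148.2   -1.6   64.3] F(bed) [-0.14 -0.52 -0.35] rotdeg [-0.2   0.13  0.07] 0.04286920659982215
```

View pics/w2.png

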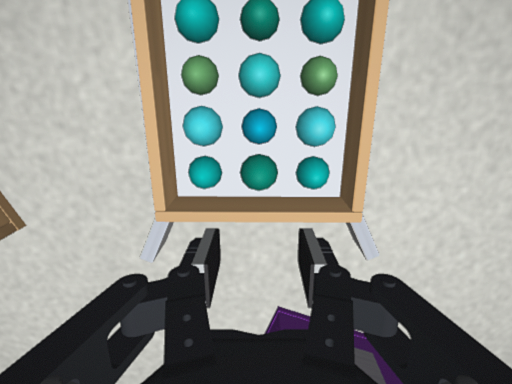

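View pics/s2.png

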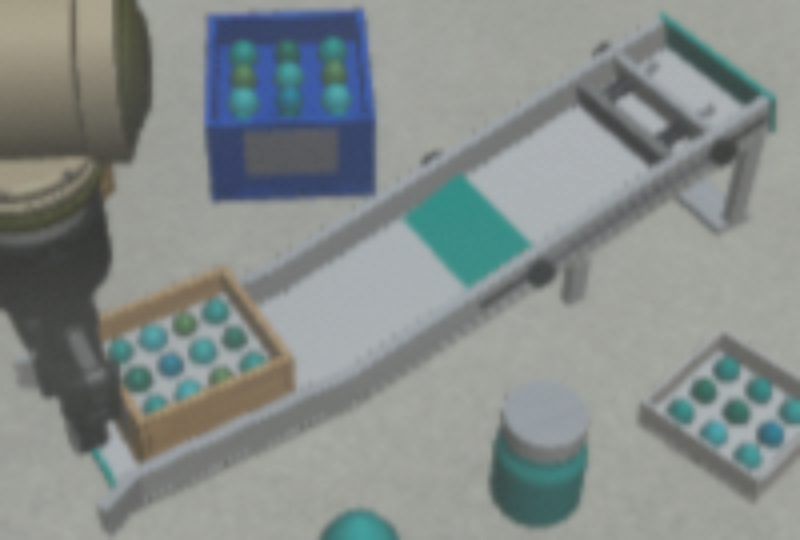

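>>> {"op": "drive_tool", "data": {
  "targets": [
    [[0.03, 0.08, 0, 0, 0, 0, 0], [0.03, 0.08, 0, 0, 0, 0, 0], [0, 0.06, 0, 0, 0, 0.02, 0], [0, 0.06, 0, 0, 0, 0.02, 0], [0, 0.06, 0, 0, 0, 0.02, 0]]
  ]
}}

```text
time_s: 5.75
position: [0.5557, -0.2029, 0.028]
tool_rot: [[0.006, 0.1, 0.995], [0.061, 0.993, -0.1], [-0.998, 0.061, 0.0]]
ft_force: [1.2, -1.6, -1.9]
grip_width: 0.0426
```

>>> {"op": "drive_tool", "data": {
  "targets": [
    [[0.004, 0.08, 0, 0, 0, 0, 0], [0.004, 0.08, 0, 0, 0, 0, 0], [0.004, 0.08, 0, 0, 0, 0, 0]]
  ]
}}

```text
time_s: 6.05
position: [0.5568, -0.1905, 0.0281]
tool_rot: [[0.006, 0.1, 0.995], [0.06, 0.993, -0.1], [-0.998, 0.06, -0.0]]
ft_force: [0.1, -1.5, -1.0]
grip_width: 0.0427
```

```bash
python3 -c "
from plan import *
where()
im=get_image('wrist');cv2.imwrite('pics/w3.png',cv2.convertScaleAbs(im['image'][:,:,::-1],alpha=1.2))"
```

```text
t 6.05 land(s,y,z)mm [-130.1   -1.    22.1] bed [-120.9   -1.    52.9] F(bed) [-1.71 -0.26 -0.59] rotdeg [-0.23 -0.   -3.44] 0.0427428831238126
```

View pics/w3.png

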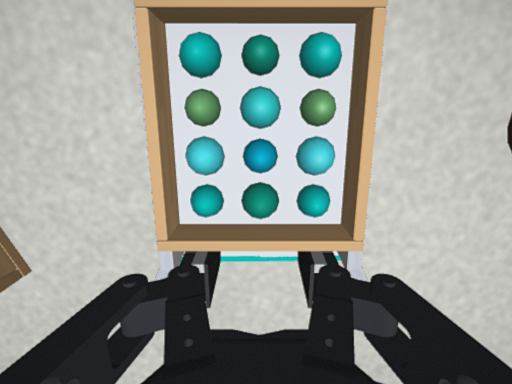

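>>> {"op": "drive_tool", "data": {
  "targets": [
    [[0.007, 0.12, 0, 0, 0, 0, 0], [0.007, 0.12, 0, 0, 0, 0, 0], [0.007, 0.12, 0, 0, 0, 0, 0], [0.007, 0.12, 0, 0, 0, 0.012, 0], [0.008, 0.12, 0, 0, 0, 0.012, 0]]
  ]
}}

```text
time_s: 6.6
position: [0.5599, -0.1604, 0.0282]
tool_rot: [[0.008, 0.099, 0.995], [0.084, 0.991, -0.1], [-0.996, 0.085, 0.0]]
ft_force: [-0.0, -3.0, -1.9]
grip_width: 0.0427
```

>>> {"op": "drive_tool", "data": {
  "targets": [
    [[0.01, 0.12, 0, 0, 0, 0.012, 0], [0.011, 0.12, 0, 0, 0, 0.012, 0], [0.013, 0.12, 0, 0, 0, 0.012, 0], [0.015, 0.12, 0, 0, 0, 0.012, 0], [0.016, 0.12, 0, 0, 0, 0.012, 0]]
  ]
}}

```text
time_s: 7.1
position: [0.5629, -0.1304, 0.0282]
tool_rot: [[0.014, 0.099, 0.995], [0.144, 0.985, -0.1], [-0.99, 0.144, -0.0]]
ft_force: [-0.4, -3.2, -2.4]
grip_width: 0.0426
```

```bash
python3 -c "
from plan import *
where()
im=get_image('wrist');cv2.imwrite('pics/w4.png',cv2.convertScaleAbs(im['image'][:,:,::-1],alpha=1.2))
im=get_image('scene');cv2.imwrite('pics/s4.png',cv2.convertScaleAbs(cv2.resize(im['image'][:,:,::-1][130:265,170:370],(800,540)),alpha=1.4))"
```

```text
t 7.1 land(s,y,z)mm [-69.7  -1.2  22.2] bed [-62.3  -1.2  38.4] F(bed) [-3.67  0.14 -1.54] rotdeg [-0.22  0.01 -8.31] 0.0425607265551081
```

View pics/w4.png

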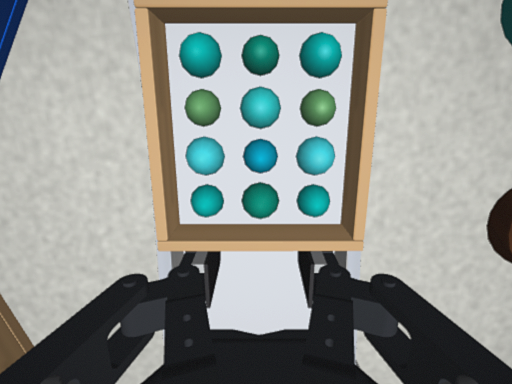

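View pics/s4.png

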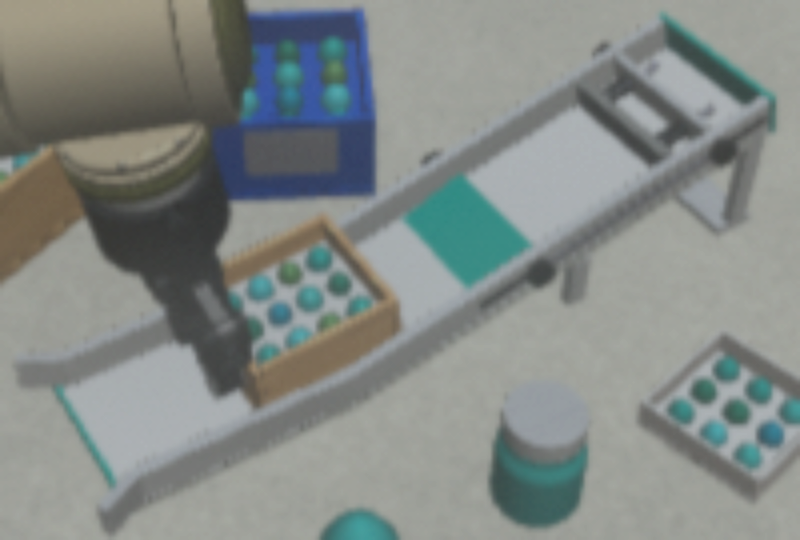

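>>> {"op": "drive_tool", "data": {
  "targets": [
    [[0.018, 0.12, 0, 0, 0, 0.012, 0], [0.019, 0.12, 0, 0, 0, 0.012, 0], [0.02, 0.12, 0, 0, 0, 0.012, 0], [0.022, 0.12, 0, 0, 0, 0.012, 0], [0.023, 0.12, 0, 0, 0, 0.012, 0]]
  ]
}}

```text
time_s: 7.7
position: [0.5659, -0.1001, 0.0281]
tool_rot: [[0.02, 0.098, 0.995], [0.203, 0.974, -0.1], [-0.979, 0.204, -0.0]]
ft_force: [-0.1, -2.2, -2.6]
grip_width: 0.0429
```

>>> {"op": "drive_tool", "data": {
  "targets": [
    [[0.025, 0.12, 0, 0, 0, 0.012, 0], [0.026, 0.12, 0, 0, 0, 0.012, 0], [0.027, 0.12, 0, 0, 0, 0.012, 0], [0.015, 0.1, 0, 0, 0, 0.01, 0]]
  ]
}}

```text
time_s: 8.1
position: [0.5682, -0.0767, 0.0287]
tool_rot: [[0.025, 0.097, 0.995], [0.247, 0.964, -0.1], [-0.969, 0.248, -0.0]]
ft_force: [-0.8, -1.9, -2.2]
grip_width: 0.0428
```

```bash
python3 -c "
from plan import *
where(A)
im=get_image('wrist');cv2.imwrite('pics/w5.png',cv2.convertScaleAbs(im['image'][:,:,::-1],alpha=1.2))
im=get_image('scene');cv2.imwrite('pics/s5.png',cv2.convertScaleAbs(cv2.resize(im['image'][:,:,::-1][130:265,170:370],(800,540)),alpha=1.4))"
```

```text
t 8.1 land(s,y,z)mm [-15.8  -1.4  22.7] bed [-9.8 -1.4 25.8] F(bed) [-2.44  0.61 -1.64] rotdeg [-0.21  0.04 -0.38] 0.04279308119240761
```

View pics/w5.png

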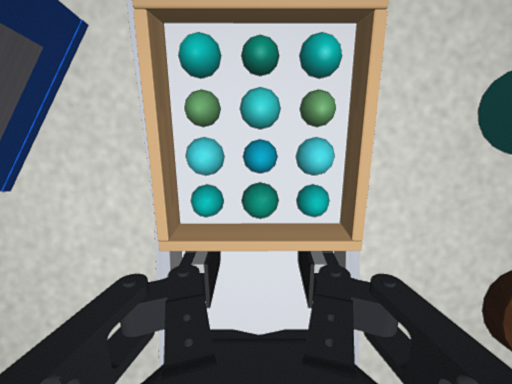

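View pics/s5.png

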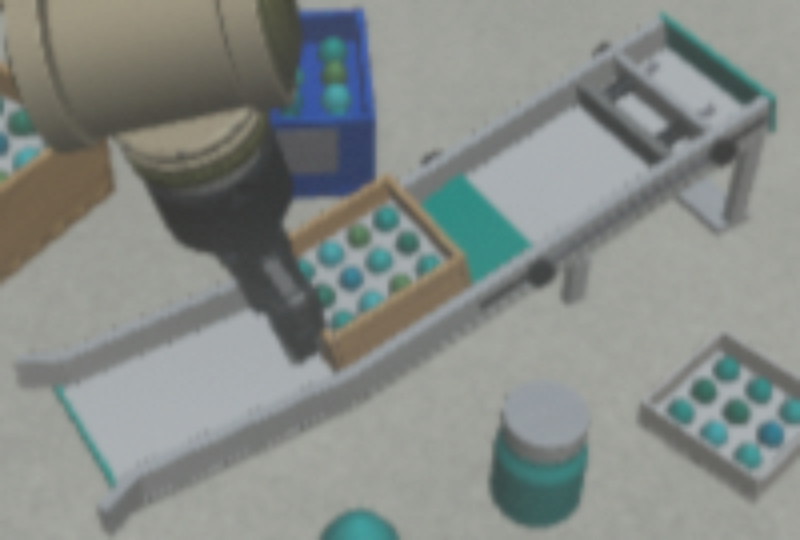

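>>> {"op": "drive_tool", "data": {
  "targets": [
    [[0, 0.1, 0, 0, 0, 0.01, 0], [0.002, 0.1, 0, 0, 0, 0.01, 0], [0.003, 0.1, 0, 0, 0, 0.01, 0], [0.004, 0.1, 0, 0, 0, 0.01, 0], [0.005, 0.1, 0, 0, 0, 0.01, 0]]
  ]
}}

```text
time_s: 8.7
position: [0.5707, -0.0528, 0.0347]
tool_rot: [[0.03, 0.095, 0.995], [0.295, 0.95, -0.1], [-0.955, 0.296, -0.0]]
ft_force: [-0.3, -3.1, -2.7]
grip_width: 0.0428
```

>>> {"op": "drive_tool", "data": {
  "targets": [
    [[0.006, 0.1, 0, 0, 0, 0.01, 0], [0.007, 0.1, 0, 0, 0, 0.01, 0], [0.008, 0.1, 0, 0, 0, 0.01, 0], [0.009, 0.1, 0, 0, 0, 0.01, 0], [0.01, 0.1, 0, 0, 0, 0.01, 0]]
  ]
}}

```text
time_s: 9.2
position: [0.5731, -0.0284, 0.0408]
tool_rot: [[0.034, 0.094, 0.995], [0.342, 0.934, -0.1], [-0.939, 0.344, -0.0]]
ft_force: [-0.0, -2.0, -2.6]
grip_width: 0.0426
```

```bash
python3 -c "
from plan import *
where(A)
im=get_image('wrist');cv2.imwrite('pics/w6.png',cv2.convertScaleAbs(im['image'][:,:,::-1],alpha=1.2))
im=get_image('scene');cv2.imwrite('pics/s6.png',cv2.convertScaleAbs(cv2.resize(im['image'][:,:,::-1][130:265,170:370],(800,540)),alpha=1.4))"
```

```text
t 9.2 land(s,y,z)mm [32.8 -1.6 34.8] bed [40.2 -1.6 25.8] F(bed) [-2.56 -0.18 -2.06] rotdeg [-0.21  0.06 -6.1 ] 0.04255609756772344
```

View pics/w6.png

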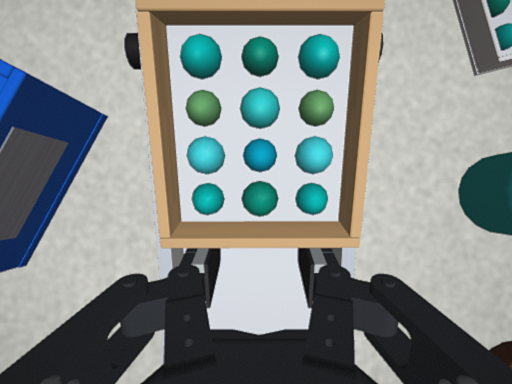

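View pics/s6.png

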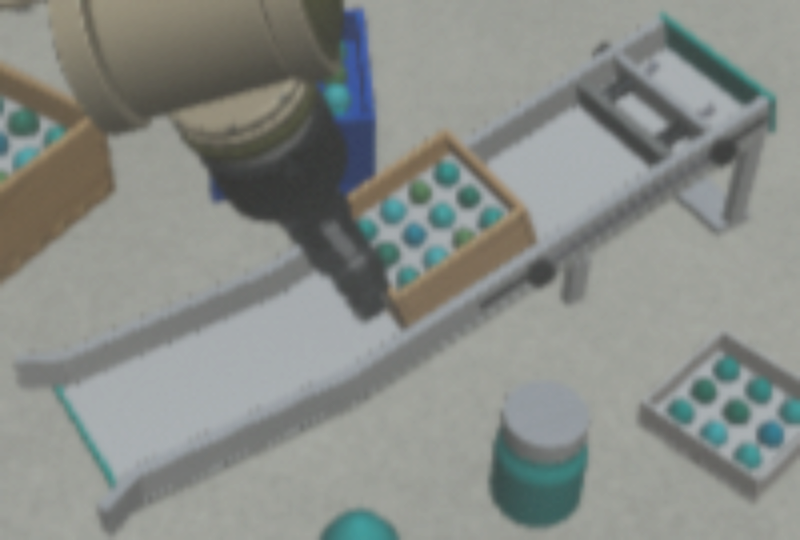

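>>> {"op": "drive_tool", "data": {
  "targets": [
    [[0.016, 0.1, 0, 0, 0, 0.01, 0], [0.016, 0.1, 0, 0, 0, 0.01, 0], [0.016, 0.1, 0, 0, 0, 0, 0], [0.016, 0.1, 0, 0, 0, 0, 0], [0.016, 0.1, 0, 0, 0, 0, 0]]
  ]
}}

```text
time_s: 9.8
position: [0.5757, -0.0047, 0.0463]
tool_rot: [[0.037, 0.093, 0.995], [0.359, 0.928, -0.1], [-0.933, 0.361, 0.001]]
ft_force: [-2.6, -6.8, 1.7]
grip_width: 0.0426
```

```bash
python3 -c "
from plan import *
where(A)
im=get_image('wrist');cv2.imwrite('pics/w7.png',cv2.convertScaleAbs(im['image'][:,:,::-1],alpha=1.2))
im=get_image('scene');cv2.imwrite('pics/s7.png',cv2.convertScaleAbs(cv2.resize(im['image'][:,:,::-1][130:265,170:370],(800,540)),alpha=1.4))"
```

```text
t 9.8 land(s,y,z)mm [56.7 -2.  40.3] bed [64.7 -2.  25.4] F(bed) [-6.45  1.92  3.35] rotdeg [-0.19  0.11 -7.15] 0.04255042406846697
```

View pics/w7.png

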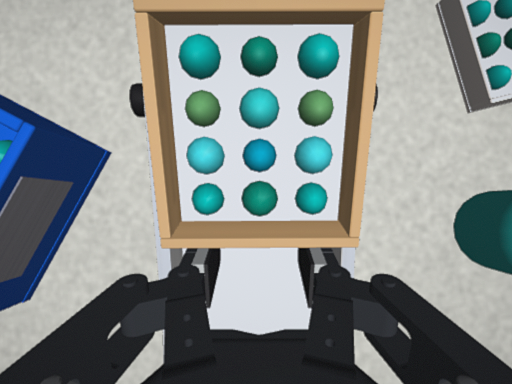

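View pics/s7.png

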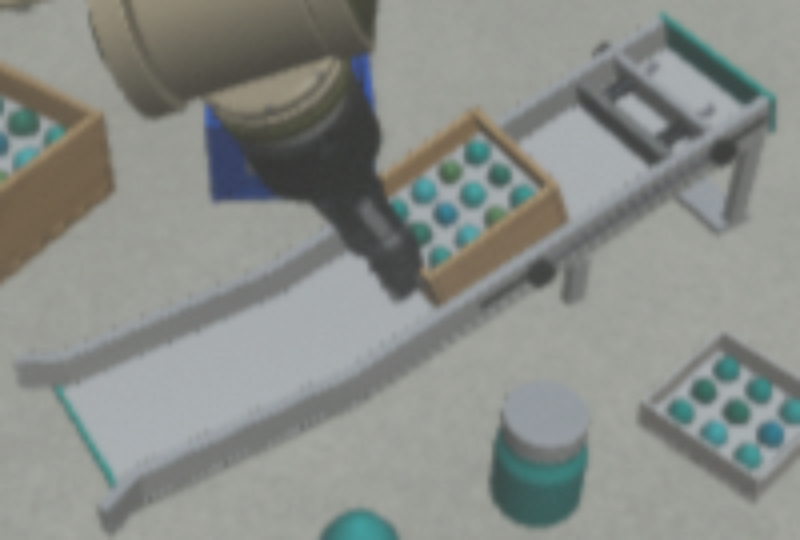

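>>> {"op": "drive_tool", "data": {
  "targets": [
    [[0.013, 0.1, -0.005, 0, 0, 0, 0], [0.013, 0.1, -0.005, 0, 0, 0, 0], [0.013, 0.1, -0.005, 0, 0, 0, 0], [0.013, 0.1, -0.005, 0, 0, 0, 0], [0.013, 0.1, -0.005, 0, 0, 0, 0]]
  ]
}}

```text
time_s: 10.4
position: [0.5774, 0.0197, 0.0524]
tool_rot: [[0.038, 0.093, 0.995], [0.359, 0.928, -0.101], [-0.933, 0.361, 0.002]]
ft_force: [0.6, -6.6, 1.8]
grip_width: 0.0429
```

```bash
python3 -c "
from plan import *
where(A)
im=get_image('wrist');cv2.imwrite('pics/w8.png',cv2.convertScaleAbs(im['image'][:,:,::-1],alpha=1.2))
im=get_image('scene');cv2.imwrite('pics/s8.png',cv2.convertScaleAbs(cv2.resize(im['image'][:,:,::-1][130:265,170:370],(800,540)),alpha=1.4))"
```

```text
t 10.4 land(s,y,z)mm [81.1 -1.3 46.4] bed [89.9 -1.3 25.4] F(bed) [-5.93 -1.22  3.32] rotdeg [-0.22  0.18 -7.15] 0.04286204246896198
```

View pics/w8.png

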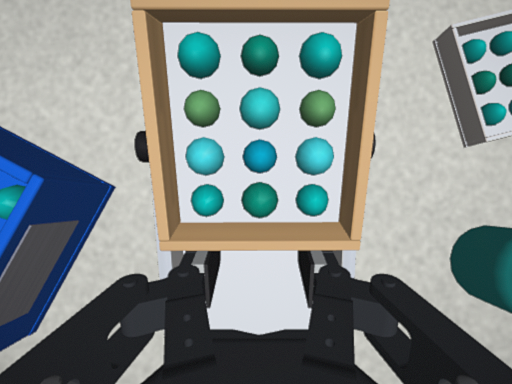

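View pics/s8.png

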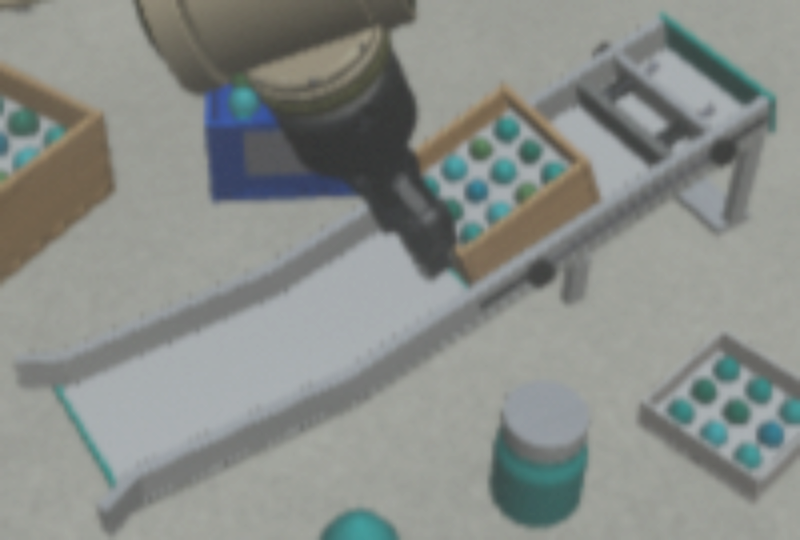

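>>> {"op": "drive_tool", "data": {
  "targets": [
    [[0.012, 0.1, 0, 0, 0, -0.015, 0], [0.011, 0.1, 0, 0, 0, -0.015, 0], [0.01, 0.1, 0, 0, 0, -0.015, 0], [0.008, 0.1, 0, 0, 0, -0.015, 0], [0.006, 0.1, 0, 0, 0, -0.015, 0]]
  ]
}}

```text
time_s: 11.0
position: [0.5791, 0.0449, 0.058]
tool_rot: [[0.029, 0.096, 0.995], [0.289, 0.952, -0.1], [-0.957, 0.29, -0.001]]
ft_force: [0.6, -1.4, -2.3]
grip_width: 0.0426
```

```bash
python3 -c "
from plan import *
where(A)
im=get_image('wrist');cv2.imwrite('pics/w9.png',cv2.convertScaleAbs(im['image'][:,:,::-1],alpha=1.2))
im=get_image('scene');cv2.imwrite('pics/s9.png',cv2.convertScaleAbs(cv2.resize(im['image'][:,:,::-1][130:265,170:370],(800,540)),alpha=1.4))"
```

```text
t 11.0 land(s,y,z)mm [106.3  -0.5  52. ] bed [115.8  -0.5  24.7] F(bed) [-1.88 -0.77 -1.9 ] rotdeg [-0.24  0.04 -2.88] 0.04260354473751373
```

View pics/w9.png

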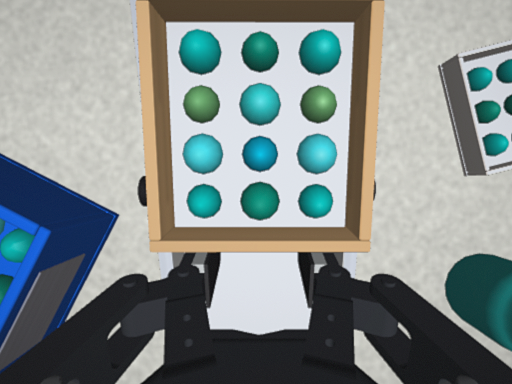

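View pics/s9.png

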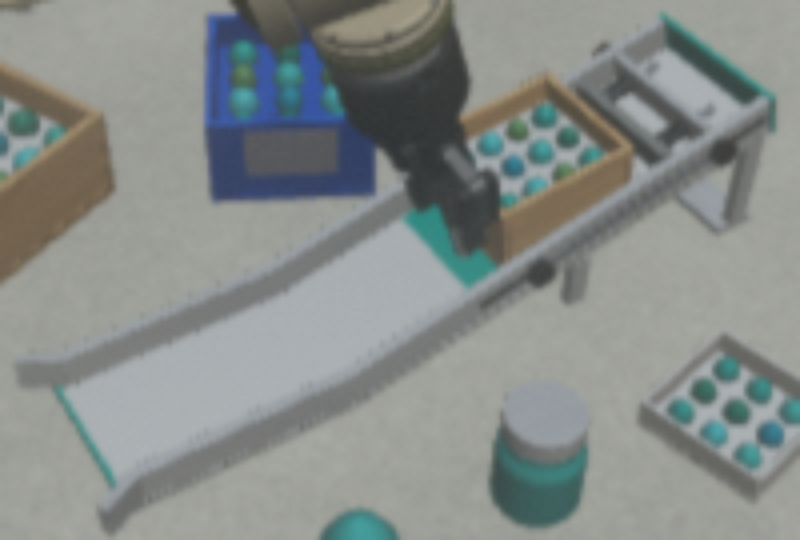

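>>> {"op": "drive_tool", "data": {
  "targets": [
    [[0.004, 0.08, 0, 0, 0, -0.012, 0], [0.002, 0.08, 0, 0, 0, -0.012, 0], [0, 0.08, 0, 0, 0, -0.012, 0], [0, 0.06, 0, 0, 0, -0.012, 0], [0, 0.06, 0, 0, 0, 0, 0]]
  ]
}}

```text
time_s: 11.6
position: [0.5809, 0.0624, 0.0626]
tool_rot: [[0.024, 0.096, 0.995], [0.243, 0.965, -0.099], [-0.97, 0.244, -0.0]]
ft_force: [-0.4, -2.1, -2.4]
grip_width: 0.043
```

```bash
cat > look.py <<'E'
from plan import *
import sys
k=sys.argv[1]
where(A)
a=get_image('wrist')['image'][:,:,::-1]; b=get_image('scene')['image'][:,:,::-1][130:225,260:370]
where(A)
cv2.imwrite(f'pics/w{k}.png',cv2.convertScaleAbs(a,alpha=1.2))
cv2.imwrite(f'pics/s{k}.png',cv2.convertScaleAbs(cv2.resize(b,(660,570),interpolation=cv2.INTER_CUBIC),alpha=1.5))
E
python3 look.py 10
```

```text
t 11.6 land(s,y,z)mm [123.9  -0.7  56.6] bed [133.9  -0.7  24.9] F(bed) [-2.67  0.19 -1.81] rotdeg [-0.19  0.04 -0.12] 0.04304505502013659
t 11.7 land(s,y,z)mm [124.   -0.8  56.7] bed [134.1  -0.8  25. ] F(bed) [-0.06  0.08  0.42] rotdeg [-0.19  0.06 -0.19] 0.042313307673672876
```

View pics/w10.png

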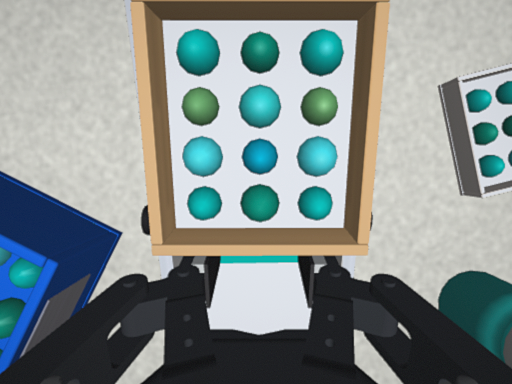

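View pics/s10.png

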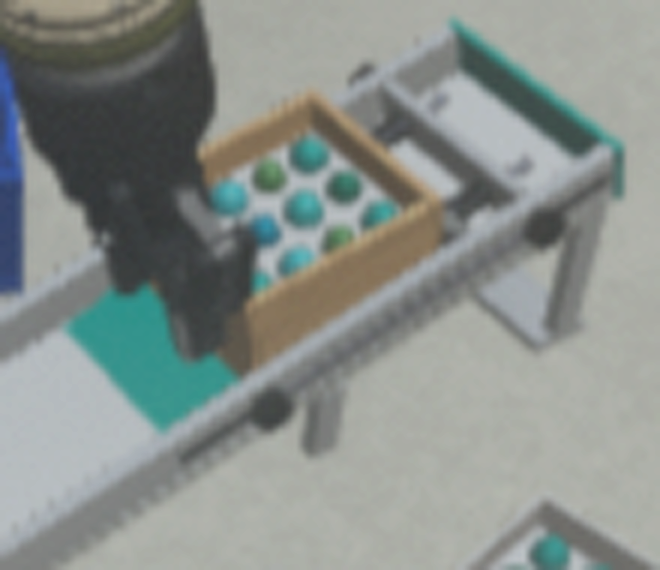

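>>> {"op": "drive_tool", "data": {
  "targets": [
    [[0, 0.03, 0, 0, 0, 0, 0], [0, 0.03, 0, 0, 0, 0, 0]]
  ]
}}

```text
time_s: 11.9
position: [0.5812, 0.0645, 0.0632]
tool_rot: [[0.024, 0.097, 0.995], [0.243, 0.965, -0.1], [-0.97, 0.244, -0.0]]
ft_force: [-0.9, -3.2, -0.8]
grip_width: 0.0427
```

>>> {"op": "drive_tool", "data": {
  "targets": [
    [[0, 0.03, 0, 0, 0, 0, 0]]
  ]
}}

```text
time_s: 12.0
position: [0.5813, 0.0661, 0.0635]
tool_rot: [[0.024, 0.097, 0.995], [0.243, 0.965, -0.1], [-0.97, 0.244, -0.0]]
ft_force: [-1.4, -3.1, -2.9]
grip_width: 0.0426
```

>>> {"op": "drive_tool", "data": {
  "targets": [
    [[0, 0.03, 0, 0, 0, 0, 0]]
  ]
}}

```text
time_s: 12.1
position: [0.5815, 0.0676, 0.0639]
tool_rot: [[0.024, 0.097, 0.995], [0.243, 0.965, -0.1], [-0.97, 0.244, -0.0]]
ft_force: [-0.0, -2.5, -2.1]
grip_width: 0.0431
```

>>> {"op": "drive_tool", "data": {
  "targets": [
    [[0, 0.03, 0, 0, 0, 0, 0]]
  ]
}}

```text
time_s: 12.2
position: [0.5816, 0.0692, 0.0643]
tool_rot: [[0.024, 0.097, 0.995], [0.243, 0.965, -0.1], [-0.97, 0.244, -0.0]]
ft_force: [-0.6, -2.6, -1.8]
grip_width: 0.0428
```

>>> {"op": "drive_tool", "data": {
  "targets": [
    [[0, 0.02, 0, 0, 0, 0, 0]]
  ]
}}

```text
time_s: 12.3
position: [0.5819, 0.0698, 0.0646]
tool_rot: [[0.025, 0.097, 0.995], [0.242, 0.965, -0.1], [-0.97, 0.244, 0.0]]
ft_force: [-0.4, -4.5, -2.4]
grip_width: 0.0428
```

>>> {"op": "drive_tool", "data": {
  "targets": [
    [[0, 0.02, 0, 0, 0, 0, 0]]
  ]
}}

```text
time_s: 12.4
position: [0.582, 0.0705, 0.0648]
tool_rot: [[0.025, 0.097, 0.995], [0.242, 0.965, -0.1], [-0.97, 0.243, 0.001]]
ft_force: [-0.5, -6.7, -3.5]
grip_width: 0.0425
```

```bash
python3 look.py 11
```

```text
t 12.4 land(s,y,z)mm [132.1  -1.   58.8] bed [142.4  -1.   25.1] F(bed) [-7.37 -0.1  -1.73] rotdeg [-0.2   0.08 -0.08] 0.04254926394434631
t 12.5 land(s,y,z)mm [132.1  -1.   58.8] bed [142.4  -1.   25.1] F(bed) [-6.61 -1.57 -2.31] rotdeg [-0.2   0.08 -0.09] 0.042509425911579884
```

View pics/s11.png

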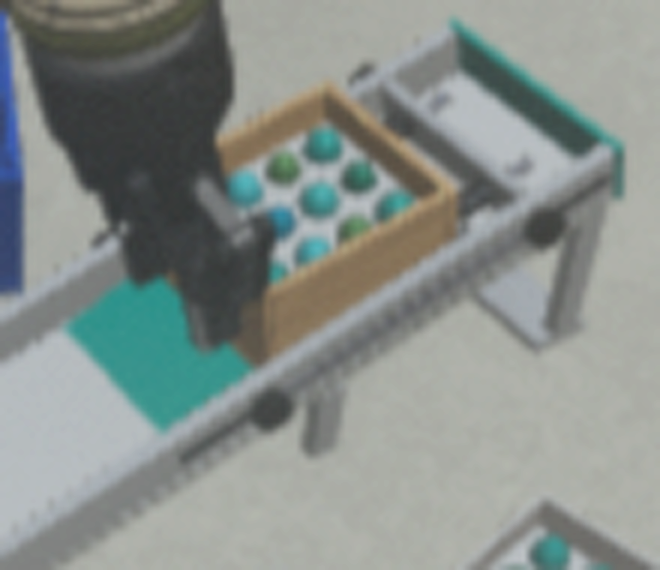

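View pics/w11.png

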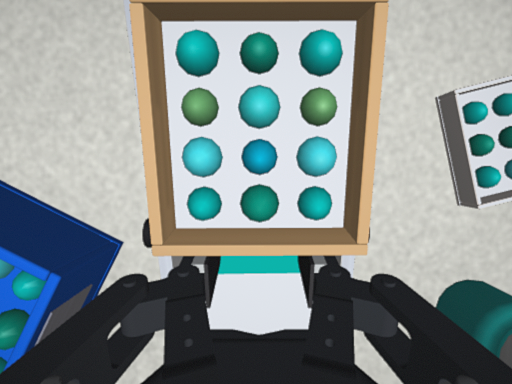

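>>> {"op": "drive_tool", "data": {
  "targets": [
    [[0, 0.02, 0, 0, 0, 0, 0], [0, 0.02, 0, 0, 0, 0, 0]]
  ]
}}

```text
time_s: 12.7
position: [0.5823, 0.0719, 0.0652]
tool_rot: [[0.025, 0.097, 0.995], [0.241, 0.965, -0.1], [-0.97, 0.243, 0.001]]
ft_force: [-0.3, -8.0, -3.7]
grip_width: 0.0428
```

>>> {"op": "drive_tool", "data": {
  "targets": [
    [[0, 0.02, 0, 0, 0, 0, 0]]
  ]
}}

```text
time_s: 12.8
position: [0.5824, 0.0726, 0.0654]
tool_rot: [[0.025, 0.097, 0.995], [0.241, 0.965, -0.1], [-0.97, 0.242, 0.001]]
ft_force: [-0.0, -10.1, -3.2]
grip_width: 0.0425
```

```bash
python3 -c "
from plan import *
where(A)"
```

```text
t 12.8 land(s,y,z)mm [134.3  -1.2  59.4] bed [144.7  -1.2  25.2] F(bed) [-10.53  -0.94  -0.63] rotdeg [-0.2   0.1  -0.01] 0.04245898630682176
```

>>> {"op": "drive_tool", "data": {
  "targets": [
    [[0, 0.02, 0, 0, 0, 0, 0], [0, 0.016, 0, 0, 0, 0, 0]]
  ]
}}

```text
time_s: 13.0
position: [0.5827, 0.074, 0.0658]
tool_rot: [[0.025, 0.097, 0.995], [0.24, 0.966, -0.1], [-0.97, 0.241, 0.001]]
ft_force: [0.3, -11.9, -3.4]
grip_width: 0.0429
```

>>> {"op": "drive_tool", "data": {
  "targets": [
    [[0.03, 0, 0, 0, 0, 0, 0], [0.03, 0, 0, 0, 0, 0, 0], [0.03, 0, 0, 0, 0, 0, 0]]
  ]
}}

```text
time_s: 13.3
position: [0.5827, 0.0749, 0.0613]
tool_rot: [[0.025, 0.096, 0.995], [0.24, 0.966, -0.1], [-0.971, 0.241, 0.001]]
ft_force: [-0.1, -12.8, -4.7]
grip_width: 0.0425
```

```bash
python3 look.py 12
```

```text
t 13.3 land(s,y,z)mm [136.5  -1.3  55.3] bed [145.8  -1.3  20.7] F(bed) [-13.47  -1.14  -1.46] rotdeg [-0.19  0.11  0.05] 0.04245576264790058
t 13.4 land(s,y,z)mm [136.5  -1.3  55.2] bed [145.8  -1.3  20.5] F(bed) [-12.04  -0.59  -1.08] rotdeg [-0.2   0.1   0.05] 0.04304296455469933
```

View pics/s12.png

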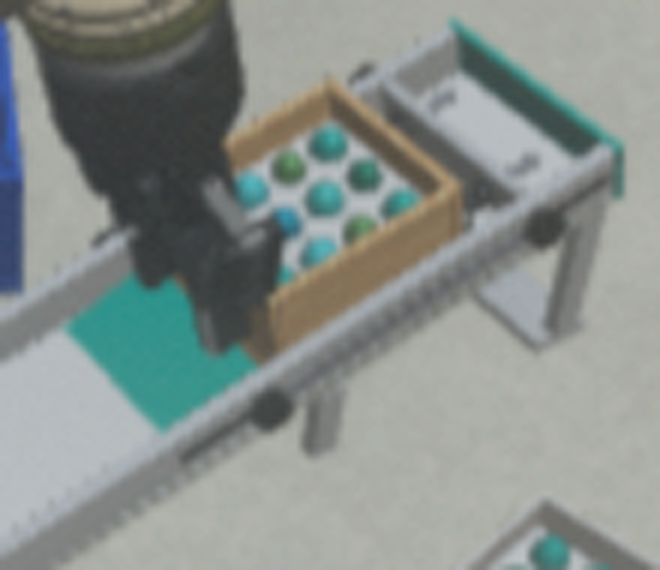

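View pics/w12.png

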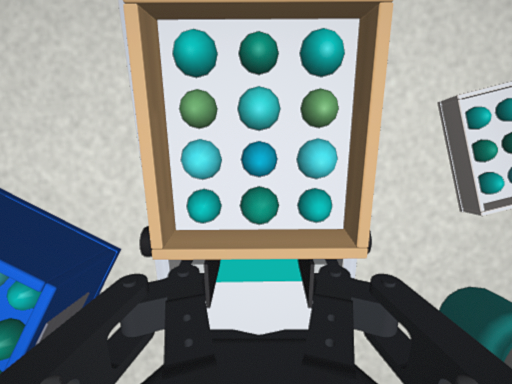

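>>> {"op": "drive_tool", "data": {
  "targets": [
    [[0.03, 0, 0, 0, 0, 0, 0], [0.03, 0, 0, 0, 0, 0, 0], [0.03, 0, 0, 0, 0, 0, 0]]
  ]
}}

```text
time_s: 13.7
position: [0.5829, 0.0757, 0.0571]
tool_rot: [[0.025, 0.096, 0.995], [0.239, 0.966, -0.1], [-0.971, 0.241, 0.001]]
ft_force: [-2.3, -17.6, 6.6]
grip_width: 0.0429
```

```bash
python3 look.py 13
```

```text
t 13.7 land(s,y,z)mm [137.3  -1.4  51.1] bed [145.6  -1.4  16.3] F(bed) [-15.66   0.62  10.69] rotdeg [-0.19  0.11  0.07] 0.04291784802659785
t 13.8 land(s,y,z)mm [137.4  -1.4  51.2] bed [145.7  -1.4  16.5] F(bed) [-13.79  -0.4    1.35] rotdeg [-0.19  0.12  0.05] 0.04307716621110565
```

View pics/s13.png

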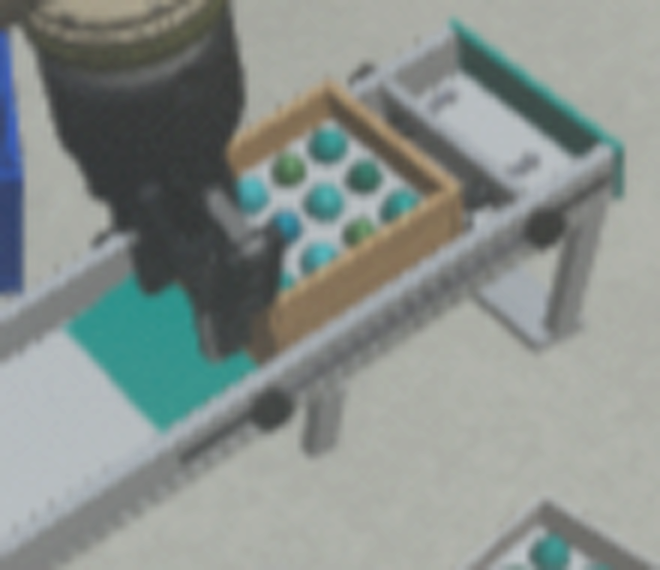

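View pics/w13.png

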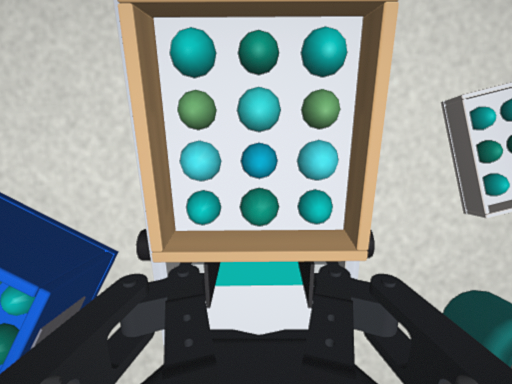

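```bash
python3 - <<'E'
from plan import *
w=get_image("wrist")
for x0 in(.155,.157,.159):
  for lift in(0,.004,.008):
    t=-np.arcsin(lift/.1)
    def C(x,y,z): return bedpt(P,x0+x*np.cos(t)-z*np.sin(t),y-.001,lift+x*np.sin(t)+z*np.cos(t))
    q=proj(w,[C(0,.045,.055),C(0,-.045,.055),C(.1,.045,.055),C(.1,-.045,.055)])
    print(x0,lift,q.round(0).tolist())
where(A)
E
```

```text
0.155 0 [[150.0, 267.0], [367.0, 266.0], [112.0, -13.0], [403.0, -14.0]]
0.155 0.004 [[146.0, 268.0], [371.0, 267.0], [111.0, -21.0], [404.0, -22.0]]
0.155 0.008 [[142.0, 269.0], [375.0, 268.0], [110.0, -28.0], [405.0, -29.0]]
0.157 0 [[150.0, 263.0], [367.0, 262.0], [111.0, -20.0], [404.0, -21.0]]
0.157 0.004 [[146.0, 263.0], [372.0, 263.0], [110.0, -28.0], [405.0, -29.0]]
0.157 0.008 [[141.0, 264.0], [376.0, 263.0], [109.0, -36.0], [406.0, -37.0]]
0.159 0 [[149.0, 258.0], [368.0, 258.0], [110.0, -28.0], [405.0, -29.0]]
0.159 0.004 [[145.0, 259.0], [372.0, 258.0], [109.0, -36.0], [406.0, -37.0]]
0.159 0.008 [[140.0, 260.0], [377.0, 259.0], [108.0, -44.0], [407.0, -45.0]]
t 13.85 land(s,y,z)mm [137.4  -1.5  51.3] bed [145.7  -1.5  16.5] F(bed) [-14.02  -0.69   1.58] rotdeg [-0.19  0.13  0.05] 0.04270820112587995
```

>>> {"op": "drive_tool", "data": {
  "targets": [
    [[0, -0.02, 0, 0, 0, 0, 0], [0, -0.02, 0, 0, 0, 0, 0], [0, -0.02, 0, 0, 0, 0, 0], [0, -0.02, 0, 0, 0, 0, 0]]
  ]
}}

```text
time_s: 14.25
position: [0.5826, 0.0735, 0.0565]
tool_rot: [[0.026, 0.097, 0.995], [0.243, 0.965, -0.1], [-0.97, 0.244, 0.001]]
ft_force: [1.6, -3.8, -1.1]
grip_width: 0.0431
```

```bash
python3 look.py 14
```

```text
t 14.25 land(s,y,z)mm [135.2  -1.3  50.5] bed [143.4  -1.3  16.3] F(bed) [-3.79 -2.   -0.24] rotdeg [-0.22  0.12 -0.12] 0.04307218362605971
t 14.35 land(s,y,z)mm [135.2  -1.3  50.5] bed [143.4  -1.3  16.3] F(bed) [-5.64 -1.43 -0.86] rotdeg [-0.21  0.12 -0.12] 0.04267573289866943
```

View pics/w14.png

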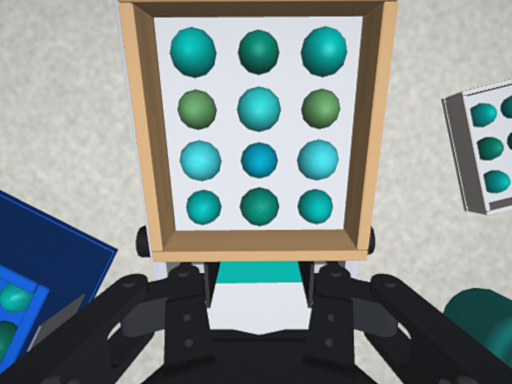

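View pics/s14.png

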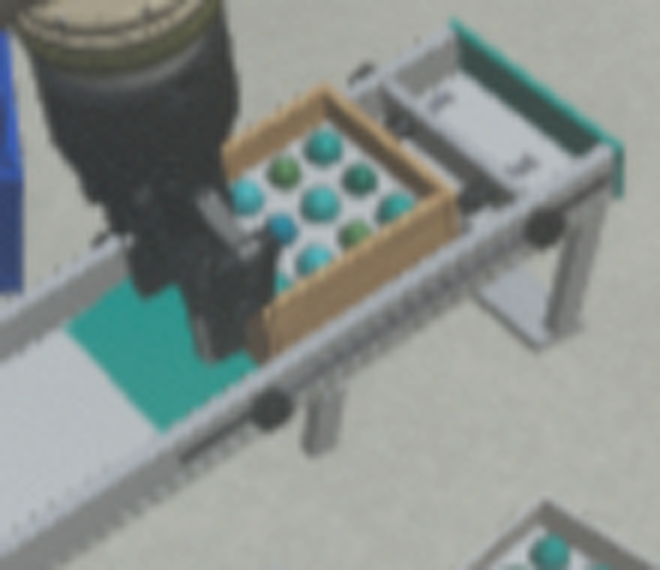

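>>> {"op": "drive_tool", "data": {
  "targets": [
    [[0, -0.02, 0, 0, 0, 0, 0], [0, -0.02, 0, 0, 0, 0, 0], [0, -0.02, 0, 0, 0, 0, 0], [0, -0.02, 0, 0, 0, 0, 0]]
  ]
}}

```text
time_s: 14.75
position: [0.5816, 0.0704, 0.0554]
tool_rot: [[0.024, 0.097, 0.995], [0.244, 0.965, -0.1], [-0.97, 0.245, -0.0]]
ft_force: [0.3, -1.2, 0.1]
grip_width: 0.0426
```

```bash
python3 look.py 15
```

```text
t 14.75 land(s,y,z)mm [131.9  -0.6  49.4] bed [140.   -0.6  16. ] F(bed) [-1.1  -0.45  0.36] rotdeg [-0.21  0.04 -0.18] 0.04255736803007435
t 14.85 land(s,y,z)mm [131.8  -0.7  49.3] bed [139.8  -0.7  16. ] F(bed) [-0.14 -0.61 -0.74] rotdeg [-0.22  0.04 -0.16] 0.042657126811264386
```

View pics/w15.png

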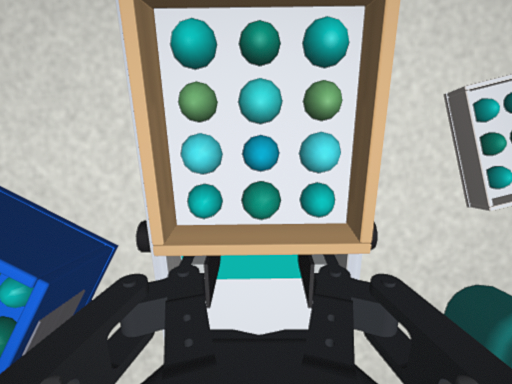

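View pics/s15.png

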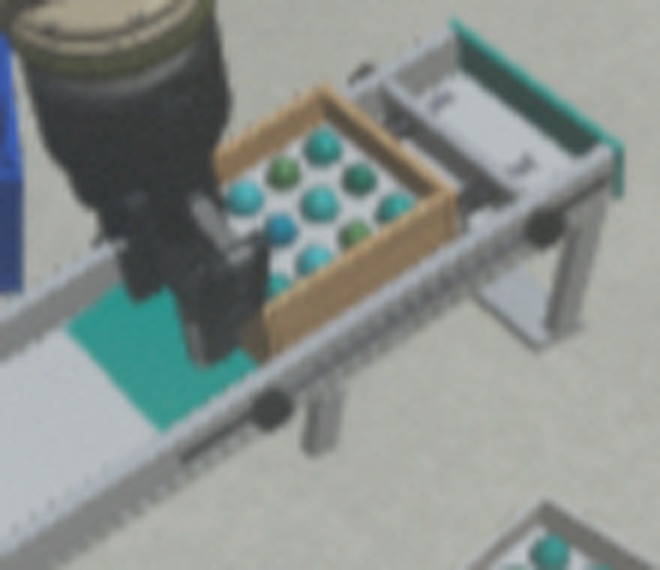

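>>> {"op": "drive_tool", "data": {
  "targets": [
    [[0, -0.1, 0, 0, 0, 0, 0], [-0.02, -0.2, 0, 0, 0, 0, 0], [-0.1, -0.2, 0, 0, 0, 0, 0], [-0.2, -0.2, 0, 0, 0, 0, 0], [-0.4, -0.2, 0, 0, 0, 0, 0]]
  ]
}}

```text
time_s: 15.35
position: [0.5759, 0.0168, 0.0791]
tool_rot: [[0.022, 0.098, 0.995], [0.244, 0.965, -0.1], [-0.97, 0.245, -0.002]]
ft_force: [0.5, -0.1, 0.2]
grip_width: 0.0431
```

>>> {"op": "drive_tool", "data": {
  "targets": [
    [[-0.6, -0.1, 0, 0, 0, 0, 0], [-0.7, 0, 0, 0, 0, 0, 0], [-0.7, 0, 0, 0, 0, 0, 0], [-0.4, 0, 0, 0, 0, 0, 0], [0, 0, 0, 0, 0, 0, 0]]
  ]
}}

```text
time_s: 15.85
position: [0.574, -0.0179, 0.1978]
tool_rot: [[0.031, 0.097, 0.995], [0.241, 0.965, -0.101], [-0.97, 0.243, 0.006]]
ft_force: [0.2, 0.0, -0.4]
grip_width: 0.0425
```

```bash
python3 look.py 16; python3 -c "
from plan import *
a=get_image('top')['image'][:,:,::-1]
cv2.imwrite('pics/t16.png',cv2.convertScaleAbs(cv2.resize(a[90:240,95:335],(800,500),interpolation=cv2.INTER_CUBIC),alpha=1.5))"
```

```text
t 15.85 land(s,y,z)mm [ 43.3  -1.5 191.8] bed [ 88.5  -1.5 175.7] F(bed) [-0.06 -0.21 -0.35] rotdeg [-0.21  0.43 -0.05] 0.042528161509825406
t 15.95 land(s,y,z)mm [ 44.4  -0.2 188.4] bed [ 88.7  -0.2 172.1] F(bed) [ 0.37  0.33 -0.49] rotdeg [-0.26  0.08 -0.14] 0.042559069020559705
```

View pics/w16.png

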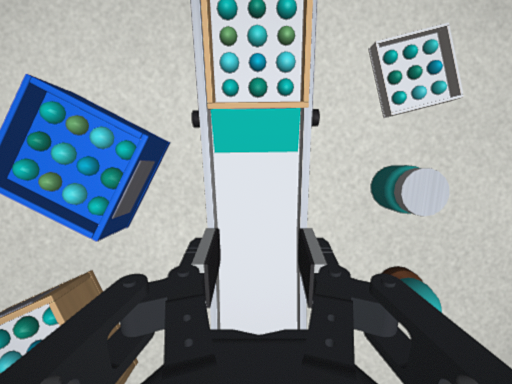

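View pics/s16.png

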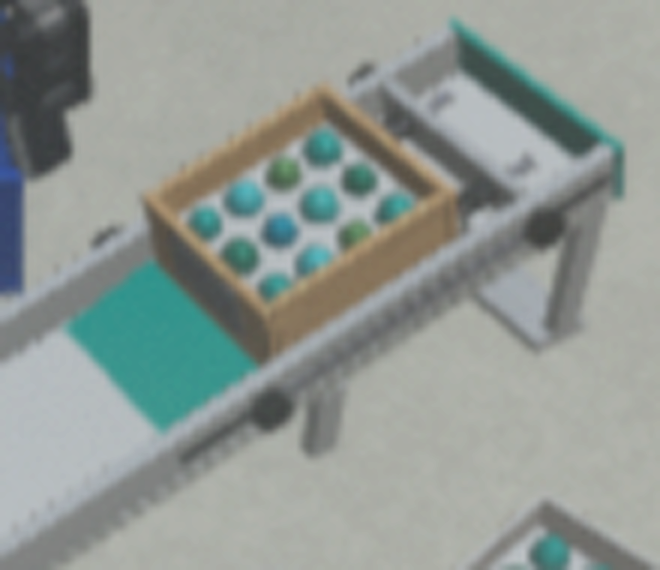

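View pics/t16.png

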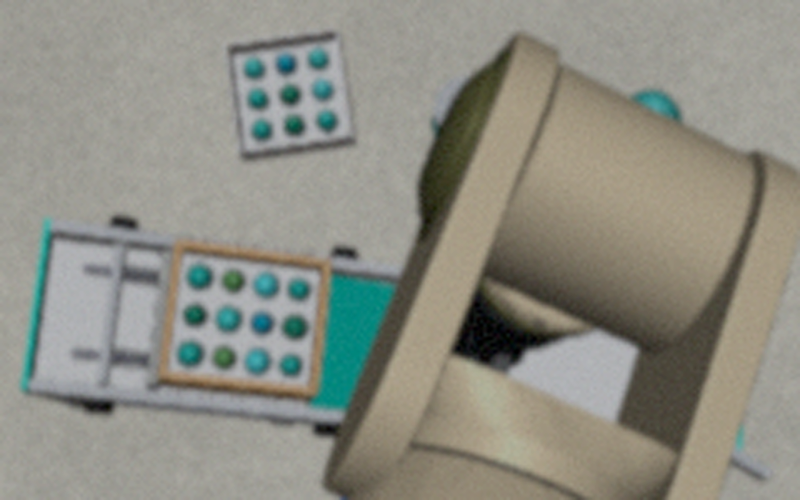

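```bash
python3 - <<'E'
from plan import *
s=get_image("scene")
for x0 in(.152,.154,.156):
  for lift in(0,.008):
    t=-np.arcsin(lift/.1)
    def C(x,y,z): return bedpt(P,x0+x*np.cos(t)-z*np.sin(t),y-.001,lift+x*np.sin(t)+z*np.cos(t))
    q=proj(s,[C(0,.045,.055),C(0,-.045,.055),C(.1,-.045,.055),C(.1,.045,.055)])
    print(x0,lift,((q-[260,130]+.4)*6).round(0).tolist())
where(A)
E
```

```text
0.152 0 [[138.0, 197.0], [260.0, 317.0], [454.0, 193.0], [322.0, 82.0]]
0.152 0.008 [[143.0, 180.0], [267.0, 300.0], [462.0, 188.0], [330.0, 78.0]]
0.154 0 [[141.0, 195.0], [264.0, 315.0], [458.0, 190.0], [326.0, 80.0]]
0.154 0.008 [[147.0, 177.0], [271.0, 297.0], [466.0, 186.0], [333.0, 75.0]]
0.156 0 [[145.0, 192.0], [268.0, 312.0], [462.0, 188.0], [330.0, 77.0]]
0.156 0.008 [[151.0, 175.0], [275.0, 295.0], [470.0, 183.0], [337.0, 73.0]]
t 16.05 land(s,y,z)mm [4.500e+01 1.000e-01 1.874e+02] bed [8.900e+01 1.000e-01 1.709e+02] F(bed) [ 0.37  0.94 -0.11] rotdeg [-0.25 -0.06 -0.18] 0.043173930471036674
```

```bash
python3 -c "
from rig import close_job
print(close_job())"
```

```text
the job is handed in; nothing more can be done
None
```

The crate now lies flat on the bed, held between the lip and the spring pusher, and I handed the job in at about 16 s of the 72 s allowed. No verdict is reported, so this rests on my own checks.

**What I did:** I picked the smaller natural-plywood crate, the one on the landing. I pushed it with half-open fingers up the ramp, over the wedge and against the pusher. I pressed the pusher back an estimated 5 mm of its 8 mm travel, dragged the low end down about 8 mm, then eased back until contact was lost and retracted.

**What the last checks showed:**
- **Position:** The scene view fits a flat crate with its low end at about 154 mm, matching the estimated lip position. A crate with its low end still up on the lip fits clearly worse. An earlier wrist view also fitted flat.
- **Contact:** The force on the tool fell to about 0 while the crate stayed put.
- **Jar, tray and egg:** I saw all three standing beside the stand in the last views. I did not measure whether they had shifted.
- **Push force:** It was 2 to 7 N on the slope and wedge and about 13 N against the pusher. There was one brief combined peak of about 19 N as the low end reached the bed, under the 22 N limit.

**Disagreement:** Camera-based positions differed by 2 to 3 mm between views, so the lip and pusher contact were confirmed by feel.

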